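# Crate the tested lenses and hang the marker

## Task

Take the blue-capped and the orange-capped lens from the leaning stand and set each one gently upright, cap up, in the crate cell with the pad of its own colour. When both stand there, hang the yellow marker astride the crate's steel carrying bar. Do not drop anything, and leave the grey-capped lens and the other things on the desk undisturbed.

Things in the scene. Friction and masses are not known exactly. Their poses are not given: they have to be found in the camera images.
- lens_blue: black lens barrel, a plain cylinder 52 mm in diameter and 105 mm long, about 0.3 kg, with a cap (top end) in blue and a band in blue at mid-length. Origin: centre of the foot; z runs along the barrel to the cap. At the start it leans in a trough of the lens stand, its cap end 35 degrees from vertical towards the robot's side; the upper half is free on both sides
- lens_orange: black lens barrel, a plain cylinder 52 mm in diameter and 105 mm long, about 0.3 kg, with a cap (top end) in orange and a band in orange at mid-length. Origin: centre of the foot; z runs along the barrel to the cap. At the start it leans in a trough of the lens stand, its cap end 35 degrees from vertical towards the robot's side; the upper half is free on both sides
- lens_grey: black lens barrel, a plain cylinder 52 mm in diameter and 105 mm long, about 0.3 kg, with a cap (top end) in grey and a band in grey at mid-length. Origin: centre of the foot; z runs along the barrel to the cap. It already stands upright in the third cell and must stay there
- pad_blue: blue square pad, 64 mm wide and 3 mm thick, lying fixed in the middle of the floor of one crate cell. Origin: centre of its underside, z up
- pad_orange: orange square pad, 64 mm wide and 3 mm thick, lying fixed in the middle of the floor of one crate cell. Origin: centre of its underside, z up
- lens_stand: fixed stand, base plate 150 x 200 mm, with two grey troughs side by side (110 mm apart along its y) that hold the lenses leaning towards its -x. Origin: centre of the base plate's underside. The trough sides (62 mm over their outsides) reach 50 mm up the barrel from its foot, the plate under the barrel 70 mm
- crate: fixed green crate, 82 x 241 x 50 mm high (x, y, z), walls and floor 5 mm, open above, with three cells 72 x about 74 mm in a row along its y, at y = -77, 0 and +77 mm. At its -y end a flared handle of round steel carries a horizontal bar. Origin: centre of the crate's underside
- crate_bar (a point): middle of the axis of the carrying bar: 120 mm above the desk, 57 mm beyond the crate's end wall (lens in the end cell: 101 mm away, axis to axis). The bar runs along the crate's x; 14 mm in diameter, 142 mm clear between its uprights. Axes as the crate's; fixed
- marker: yellow folded steel saddle (inverted U, open below and at both ends), 64 mm long along its x, 38 mm wide along its y, 66 mm high, two 4 mm side plates 30 mm apart inside under a 4 mm crown; 0.14 kg. It stands on its two plates on the desk. Origin: centre of its underside, z up
- marker_crown (a point): underside of the marker's crown, centre, 62 mm above the marker's origin; it rests on top of the bar when hung. Axes as the marker's
- rangefinder: dusty black rangefinder camera body, 36 x 140 x 92 mm, loose bystander. Origin: centre of its underside
- timer_housing: round brass timer escapement housing, 90 mm in diameter, 50 mm high, loose bystander. Origin: centre of its underside
- amber_filter: amber glass filter in a dark ring, 67 mm in diameter, 9 mm high, lying flat, loose bystander. Origin: centre of its underside
- lens_hood: grey lens hood, a ring 72 mm in diameter and 45 mm high, loose bystander. Origin: centre of its underside
- screwdriver: screwdriver 170 mm long, lying on the desk, loose bystander. Origin near its middle

How it is judged:
By the outcome, as a careful person would: the job done as asked, in the order asked, and still so for the second after the job is handed in, with the robot touching nothing.
It also fails if it takes over 72 s, if anything falls off the work surface, if the arm or the gripper's body presses on something with over 40 N, if the wrist force passes 120 N, or if a joint passes its speed limit or range.

## Robot

A 7-joint arm with a two-finger parallel gripper is mounted at the origin on the work surface. World frame = base frame: x ahead of the robot, y to its left, z up, the work surface at z = 0. Lengths are in m, angles in rad, forces in N, time in s.
With the tool pointing down it reaches from about 0.425 to 0.925 m from the base axis. Payload 6.8 kg.
Tool frame: the origin (TCP) lies at the very end of the fingers, on their centre line; the grasp point (between the pads) lies 19 mm behind it; z points along the fingers, y is the line along which they close (so a half turn about z gives the same grasp; the last joint's range is limited). The gripper opens to 85 mm and grips with 20 to 120 N. Pads are 22 mm wide; open, the fingers measure 114 mm over their backs; the gripper's body (76 mm by 85 mm) begins 54 mm behind the grasp point. The pads swing forward as they close: fully open they stand 13 mm farther back than shut.
Start: joints at [-1.285, 0.477, 0.022, 1.555, -0.011, 1.109, -0.083], TCP at [0.259, 0.623, 0.231] pointing down, gripper open.
Joint ranges: [-2.96, 2.96], [-0.34, 2.1], [-1.41, 1.46], [0.24, 2.44], [-1.37, 4.51], [0.17, 1.92], [-2.96, 2.96]. Speed limits (rad/s): [2.39, 2.39, 3.14, 3.14, 3.14, 3.14, 3.14].

## Interface

Orientations are given as a rotation vector (axis times angle).
In Python, from bench import r gives the robot as it stands. The module is installed in compiled form; this text tells all that it offers.
- The arm moves only by the tool servo_tool, never from a script. Its argument "commands" is a list of rows, each a list of 7 numbers: the turn, a rotation vector about the world's x, y, z in degrees, then the shift along the world's x, y, z in mm, then the closure, from 0 (fully open) to 1 (shut). A call has 1 to 5 rows; each row is the pose to reach, as a shift and turn from the pose commanded when the call began; what a row does not reach only later rows make up. A row lasts 1/12 s, in which the tool goes at most 41.7 mm and 7.16 degrees, less where a joint would pass 70% of its speed; a pose out of reach is approached as far as the arm can. A call with a gripper value outside its range is refused whole. The fingers move at their own pace and stop on an object; "force" is the grip in N (left out, the last holds). Time passes only in rows, so rows that repeat a pose let the fingers close. It gives the time, the measured TCP pose, the force, the opening and the grip force at its end, in the units of the state.
- r.get_obs(): the state, without advancing time (a new reading comes with each control period).
- r.grab_frame(name): name is "scene" or "top" or "wrist"; returns (picture, depth): 400x640x3 uint8, blue, green, red; 400x640 float32, m along the optical axis (not along the pixel's ray), 0 where there is no reading.
- r.camera_info(name): a dict with "vertical_fov" (degrees; the focal length in pixels is half the picture's height over the tangent of half this angle, whatever the lens; pixels are square), "cx", "cy" (the principal point, pixels), "cam_to_world" (4x4, takes a point from camera to world coordinates); the wrist camera has in their place "T_tool_cam" (4x4, takes a point from camera to tool coordinates, whose origin is the TCP and whose axes are the flange's). Camera axes: x right, y up, looking along -z (the intrinsics and any distortion apply to the point x, -y, -z); pixel columns grow to the right and rows downward; lengths in m; the calibration is good to about 2 mm. A picture is of the moment at which its call begins: read the wrist's pose just before it. camera_info takes no time and is no camera call.
- r.hand_in(): hands the job in; it is judged then, once.
The state is a dict: "clock": time; "joints": joint angles; "qvel": joint speeds; "tau": joint torques, N m; "tcp_pos": TCP position; "orientation": TCP orientation; "contact_force": force on the tool from outside, world axes, zero at the start; "moment": the same for the moment, N m; "grip_width": finger opening in m; "gripper_force": force on a finger pad.
Only numpy, scipy, OpenCV 4.12 (cv2) and the standard library are available. Lean on these libraries where they do the work, as an engineer would, in place of code of your own. Each camera call takes 0.05 s, during which the arm holds its last target. There are 200 camera calls.

## Working session

There is one attempt and no reset: what is moved stays moved. The work goes in short steps, Python scripts to look and compute and a tool call to move; the robot and the scene stay as the last step left them, time stands still between calls to the robot, and variables do not carry over. Pictures are saved under pics/ and viewed, at most 10 in all, crops included, and the job is handed in when it is done.

Besides the shell and the picture viewer there is one more tool, called after "Request:" as name(argument=value, ...) on one line, values as JSON. servo_tool: Moves the arm, as the interface text tells. Its arguments: {"type":"object","properties":{"commands":{"type":"array"},"force":{"type":"number"}},"required":["commands"]}

```bash
mkdir -p pics
cat > h.py <<'E'
import numpy as np, cv2, pickle
from bench import r
from scipy.spatial.transform import Rotation as R
def grab(n):
    o=r.get_obs(); im,d=r.grab_frame(n); ci=r.camera_info(n)
    if n=="wrist":
        T=np.eye(4);T[:3,:3]=R.from_rotvec(o["orientation"]).as_matrix();T[:3,3]=o["tcp_pos"];T=T@ci["T_tool_cam"]
    else: T=np.array(ci["cam_to_world"])
    return im,d,T,ci
def cloud(im,d,T,ci):
    f=im.shape[0]/2/np.tan(np.radians(ci["vertical_fov"])/2)
    v,u=np.mgrid[:im.shape[0],:im.shape[1]]
    P=np.stack([(u-ci["cx"])/f*d,-(v-ci["cy"])/f*d,-d],-1)
    return P@T[:3,:3].T+T[:3,3]
E
python3 - <<'E'
from h import *
o=r.get_obs(); print(o)
for n in("top","scene"):
    g=grab(n); pickle.dump(g,open(n+".pkl","wb")); cv2.imwrite(f"pics/{n}.png",g[0]); print(g[3])
print(r.camera_info("wrist"))
E
```

```text
{'clock': 0.0, 'joints': array([-1.2851357 ,  0.47779377,  0.02236195,  1.55648884, -0.0114878 ,
        1.10930019, -0.08308823]), 'qvel': array([-1.23958766e-03,  8.68615605e-04, -1.25805219e-03, -8.70975387e-04,
        4.23274612e-05, -1.46946143e-03,  4.97185912e-05]), 'tau': array([ 9.26866924e-04, -5.96450901e+01,  1.60858747e+00, -2.81197876e+01,
        1.25184099e-02,  9.44314466e-03,  1.84959640e-05]), 'tcp_pos': array([0.25877015, 0.62276606, 0.23031462]), 'orientation': array([-6.14460322e-01, -3.08070447e+00,  2.90612335e-03]), 'contact_force': array([ 0.54696897, -0.84318139, -0.02250849]), 'moment': array([ 0.04537434, -0.03802391, -0.00297632]), 'gripper_force': 0.0, 'grip_width': 0.08538014865617913}
{'vertical_fov': 45.67724253460432, 'cx': 320.1922047646286, 'cy': 198.3855140172878, 'cam_to_world': array([[ 0.0089691 ,  0.99270023, -0.12027387,  0.43443619],
       [-0.99958757,  0.01218211,  0.0260055 , -0.01024399],
       [ 0.02728085,  0.11999102,  0.99240008,  1.1766116 ],
       [ 0.        ,  0.        ,  0.        ,  1.        ]])}
{'vertical_fov': 48.30689969861714, 'cx': 318.3600304167643, 'cy': 209.48162386414867, 'cam_to_world': array([[ 0.79954249, -0.38048059,  0.46472178,  1.11049488],
       [ 0.60059861,  0.51115905, -0.6148152 , -0.71270747],
       [-0.00362149,  0.77068213,  0.63720949,  0.83222877],
       [ 0.        ,  0.        ,  0.        ,  1.        ]])}
{'vertical_fov': 71.79540579017392, 'cx': 320.06928162650985, 'cy': 195.22677806881185, 'T_tool_cam': array([[-6.31906207e-05,  9.60607311e-01,  2.77909321e-01,
         7.13564525e-02],
       [ 9.99999697e-01,  2.76345809e-04, -7.27824467e-04,
         9.26840683e-04],
       [-7.75952580e-04,  2.77909191e-01, -9.60607037e-01,
        -1.43303793e-01],
       [ 0.00000000e+00,  0.00000000e+00,  0.00000000e+00,
         1.00000000e+00]])}
```

View pics/top.png

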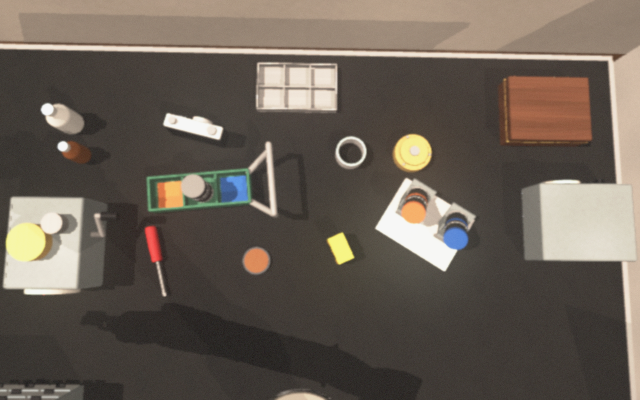

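View pics/scene.png

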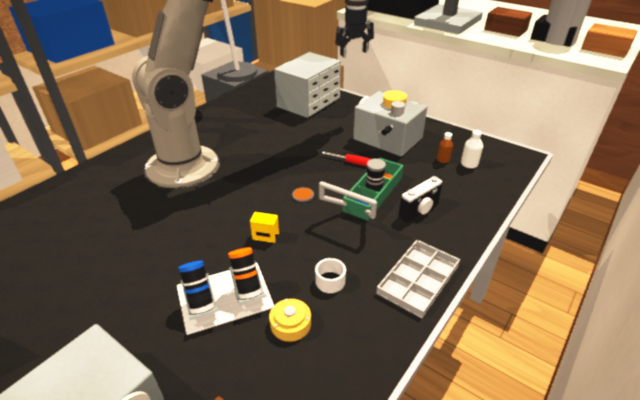

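```bash
cat >> h.py <<'E'
HS={"blue":((105,150,60),(122,255,255)),"orange":((5,180,120),(16,255,255)),"yellow":((22,150,120),(34,255,255)),"green":((65,80,40),(90,255,200))}
def comps(im,c,amin=25):
    m=cv2.inRange(cv2.cvtColor(im,cv2.COLOR_BGR2HSV),*HS[c])
    n,l,s,ce=cv2.connectedComponentsWithStats(m)
    return [(l==i,s[i],ce[i]) for i in range(1,n) if s[i][4]>=amin]
E
python3 - <<'E'
from h import *
np.set_printoptions(precision=4,suppress=True)
for n in("top","scene"):
    g=pickle.load(open(n+".pkl","rb")); P=cloud(*g)
    for c in HS:
        for m,s,ce in comps(g[0],c):
            q=P[m&(g[1]>0)]; 
            if len(q)==0 or s[4]>5000: continue
            print(n,c,s,ce.round(1),"med",np.median(q,0),"lo",np.percentile(q,3,0),"hi",np.percentile(q,97,0))
    d=g[1]; print("desk z", [P[v,u].round(4) for v,u in ((150,300),(300,320),(180,320))], "zero frac",(d==0).mean())
E
```

```text
top green [247 181   3  18  29] [248.  188.9] med [0.5938 0.1329 0.0488] lo [0.574  0.1301 0.0037] hi [0.6113 0.1413 0.0517]
desk z [array([0.699 , 0.011 , 0.0019]), array([ 0.328 , -0.0428,  0.0008]), array([ 0.6228, -0.0401,  0.0041])] zero frac 0.00366796875
scene blue [  25    0   88   62 3967] [69.3 26.6] med [-0.71    0.1262  0.287 ] lo [-0.8589  0.0216  0.1885] hi [-0.7001  0.2631  0.3478]
scene blue [ 10   7  21  44 122] [19.4 27.9] med [-0.9107  0.0221  0.2714] lo [-0.9311  0.0193  0.1897] hi [-0.8938  0.0266  0.3455]
scene blue [231  13  22  48 643] [242.9  34.5] med [-0.7385  1.0535  0.009 ] lo [-0.8185  1.043  -0.1218] hi [-0.6867  1.0649  0.1083]
scene blue [209  22  19  20 254] [218.   31.5] med [-0.9442  1.0537 -0.0191] lo [-1.0175  1.043  -0.061 ] hi [-0.8839  1.0641  0.036 ]
scene blue [178 260  26  13 208] [190.9 266. ] med [ 0.4887 -0.3466  0.1237] lo [ 0.364  -0.3673 -0.0012] hi [ 0.5034 -0.2696  0.1315]
scene blue [185 284  23  10 114] [196.7 289.2] med [ 0.5206 -0.3678  0.0865] lo [ 0.5001 -0.3819  0.0802] hi [ 0.5275 -0.3447  0.0921]
scene orange [491   8  40  
[... 1655 characters left out ...]
1 0.1571] hi [0.4979 0.6057 0.1634]
scene yellow [250 211  28  31 485] [262.9 222.5] med [ 0.458  -0.0952  0.0625] lo [ 0.3707 -0.1147 -0.0006] hi [ 0.4896 -0.0184  0.0677]
scene yellow [270 299  41  34 823] [289.9 316. ] med [ 0.7042 -0.277   0.0418] lo [ 0.6563 -0.3088  0.0309] hi [ 0.735  -0.2285  0.0457]
scene green [352 159  51  48 695] [381.  182.8] med [0.6099 0.2545 0.0357] lo [0.5562 0.1929 0.0094] hi [0.6386 0.3704 0.0517]
scene green [343 197  27  23 328] [355.8 208. ] med [0.6055 0.1314 0.0263] lo [0.5687 0.1272 0.0019] hi [0.6404 0.1389 0.051 ]
desk z [array([0.2569, 0.312 , 0.0006]), array([ 0.7063, -0.1732, -0.0019]), array([ 0.4188,  0.2117, -0.0005])] zero frac 0.00400390625
```

Run:
```python
from h import *
g=pickle.load(open("top.pkl","rb")); H=cv2.cvtColor(g[0],cv2.COLOR_BGR2HSV); P=cloud(*g)
for u,v in((456,238),(413,212),(341,248),(235,190),(170,195),(150,190),(412,150),(256,261),(430,230),(272,180),(196,187)): print((u,v),H[v,u],P[v,u].round(4))
```

```text
(456, 238) [109 147 213] [ 0.4771 -0.344   0.1155]
(413, 212) [ 15 142 246] [ 0.5346 -0.2476  0.1161]
(341, 248) [ 29 120 247] [ 0.4532 -0.0888  0.0678]
(235, 190) [109 143 146] [0.5948 0.1705 0.0047]
(170, 195) [ 18 143 246] [0.5801 0.3293 0.0064]
(150, 190) [ 62  64 103] [0.5861 0.3644 0.0495]
(412, 150) [ 16  26 240] [ 0.6926 -0.2625  0.0487]
(256, 261) [ 11 150 220] [0.4208 0.1137 0.0096]
(430, 230) [ 21   7 247] [ 0.5009 -0.315   0.002 ]
(272, 180) [ 18  36 225] [0.6015 0.0701 0.128 ]
(196, 187) [ 16  43 215] [0.586  0.2418 0.1109]
```

```bash
sed -i 's/"blue":((105,150,60)/"blue":((103,110,60)/; s/"orange":((5,180,120),(16/"orange":((4,115,120),(19/; s/"yellow":((22,150,120)/"yellow":((23,90,120)/; s/"green":((65,80,40)/"green":((55,55,30)/' h.py
cat > fit.py <<'E'
from h import *
np.set_printoptions(precision=4,suppress=True)
G={n:pickle.load(open(n+".pkl","rb")) for n in("top","scene")}; C={n:cloud(*g) for n,g in G.items()}
def near(n,c,xy,rad,zlo,zhi):
    m=cv2.inRange(cv2.cvtColor(G[n][0],cv2.COLOR_BGR2HSV),*HS[c])>0
    p=C[n]; k=m&(G[n][1]>0)&(np.hypot(p[...,0]-xy[0],p[...,1]-xy[1])<rad)&(p[...,2]>zlo)&(p[...,2]<zhi)
    return p[k]
def rect(q): 
    (c,w,a)=cv2.minAreaRect((q[:,:2]*1000).astype(np.float32)); return np.array(c),np.array(w),a
if __name__=="__main__":
    for n in G:
        print(n)
        for c,xy in(("blue",(.477,-.344)),("orange",(.535,-.25))):
            q=near(n,c,xy,.05,.1,.15); print(c,"cap",len(q),q.mean(0),rect(q))
        q=near(n,"yellow",(.455,-.09),.06,.055,.075); print("marker top",len(q),q.mean(0),rect(q))
        q=near(n,"green",(.59,.25),.2,.042,.056); print("crate rim",len(q),q.mean(0),rect(q))
        q=near(n,"blue",(.595,.17),.06,.0,.02); print("padb",len(q),q.mean(0),rect(q))
        q=near(n,"orange",(.58,.33),.06,.0,.02); print("pado",len(q),q.mean(0),rect(q))
        # stand base: white
        H=cv2.cvtColor(G[n][0],cv2.COLOR_BGR2HSV);p=C[n]
        k=(H[...,1]<60)&(H[...,2]>120)&(p[...,2]<.02)&(p[...,2]>-.01)&(np.hypot(p[...,0]-.53,p[...,1]+.3)<.14)
        print("stand",k.sum(),rect(p[k]),np.median(p[k][:,2]))
        k=(p[...,2]>.106)&(p[...,2]<.135)&(np.hypot(p[...,0]-.60,p[...,1]-.07)<.1)&(G[n][1]>0)
        q=p[k]; q=q[abs(q[:,1]-.07)<.04]; print("bar",len(q),rect(q),np.percentile(q[:,2],[5,50,90,98]))
        k=(p[...,2]>.095)&(p[...,2]<.135)&(np.hypot(p[...,0]-.586,p[...,1]-.24)<.05)&(G[n][1]>0)
        q=p[k]; print("grey",len(q),rect(q),np.median(q[:,2]))
E
python3 fit.py
```

```text
top
blue cap 407 [ 0.4769 -0.3423  0.1188] (array([ 477.7382, -342.77  ]), array([52.4595, 43.2817]), 55.59027099609375)
orange cap 419 [ 0.5356 -0.2481  0.1186] (array([ 536.0761, -248.494 ]), array([49.5783, 47.9245]), 66.8454360961914)
marker top 454 [ 0.4529 -0.0879  0.065 ] (array([453.2486, -88.3875]), array([63.6483, 38.8315]), 24.461000442504883)
crate rim 658 [0.5894 0.25   0.0483] (array([589.3054, 250.0323]), array([ 83.0802, 241.7783]), 5.73885440826416)
padb 618 [0.5983 0.1733 0.0071] (array([598.7205, 173.656 ]), array([63.5451, 62.9609]), 7.352999687194824)
pado 612 [0.582  0.3308 0.007 ] (array([582.8285, 330.9567]), array([64.902 , 61.5233]), 5.334385871887207)
stand 3058 (array([ 520.9694, -305.7303]), array([207.1928, 166.1439]), 58.576141357421875) 0.004815574142136403
bar 460 (array([606.0928,  72.8191]), array([167.832 ,  14.1027]), 5.782683372497559) [0.1196 0.1248 0.1277 0.1295]
grey 455 (array([589.4976, 250.0058]), array([53.0621, 50.758 ]), 46.573577880859375) 0.10979714834696352
scene
blue cap 199 [ 0.4877 -0.3473  0.1226] (array([ 480.327 , -342.0365]), a
[... 242 characters left out ...]
[64.0347, 43.3347]), 24.20790672302246)
crate rim 370 [0.6021 0.2358 0.0476] (array([592.2599, 251.7632]), array([ 85.2584, 248.9127]), 5.629100799560547)
padb 6 [0.5923 0.188  0.0084] (array([590.3381, 187.1674]), array([28.1424,  6.7677]), 22.72002410888672)
pado 30 [0.5849 0.3505 0.0085] (array([585.6658, 349.0811]), array([22.6558, 29.3294]), 19.81012725830078)
stand 2246 (array([ 517.0929, -298.9586]), array([205.7305, 161.4694]), 59.27474594116211) 0.005549749876198162
bar 350 (array([611.2302,  72.0471]), array([168.9939,  16.5608]), 5.9020538330078125) [0.1122 0.1235 0.1271 0.1283]
grey 227 (array([593.9608, 249.9838]), array([52.005, 54.886]), 16.070453643798828) 0.11002947595454504
```

```bash
cat > goal.py <<'E'
from h import *
np.set_printoptions(precision=4,suppress=True)
def rot(z,y):
    z=np.array(z,float);z/=np.linalg.norm(z);y=np.array(y,float);y-=z*(y@z);y/=np.linalg.norm(y)
    return R.from_matrix(np.stack([np.cross(y,z),y,z],1))
def go(pos,rt):
    o=r.get_obs(); d=(np.array(pos)-o["tcp_pos"])*1000; t=(rt*R.from_rotvec(o["orientation"]).inv()).as_rotvec(degrees=True)
    print("clock",round(o["clock"],2),"tcp",o["tcp_pos"],"F",o["contact_force"],"w",o["grip_width"],"TURN",t.round(2),"SHIFT",d.round(1),"rows",np.linalg.norm(d)/41.7,np.linalg.norm(t)/7.16)
ys=np.radians(58.4); Y=np.array([np.cos(ys),np.sin(ys),0]); A=np.sin(np.radians(35))*np.array([-Y[1],Y[0],0])+[0,0,np.cos(np.radians(35))]
E
python3 - <<'E'
from fit import *; from goal import *
E=np.cross(Y,A)
for n in G:
    for c,xy in(("blue",(.485,-.342)),("orange",(.543,-.25))):
        q=near(n,c,xy,.05,.06,.16); s=q@A; top=np.percentile(s,95); f=q[abs(s-top)<.004]
        ce=[(np.percentile(f@v,2)+np.percentile(f@v,98))/2 for v in(Y,E)]; w=[np.ptp(np.percentile(f@v,[2,98])) for v in(Y,E)]
        # plane normal of the face
        u,sv,vt=np.linalg.svd(f-f.mean(0)); 
        hc=top*A+ce[0]*Y+ce[1]*E; print(n,c,len(f),"cap ctr",hc,"w",w,"normal",vt[2],"A",A,"foot",hc-.105*A)
E
```

```text
top blue 287 cap ctr [ 0.475  -0.3413  0.1209] w [np.float64(0.04845351382434499), np.float64(0.04476101617287309)] normal [-0.4898  0.2958  0.8201] A [-0.4885  0.3005  0.8192] foot [ 0.5263 -0.3729  0.0349]
top orange 272 cap ctr [ 0.5334 -0.2469  0.1213] w [np.float64(0.04592146916461536), np.float64(0.04628388150752272)] normal [-0.4898  0.2938  0.8209] A [-0.4885  0.3005  0.8192] foot [ 0.5847 -0.2784  0.0353]
scene blue 117 cap ctr [ 0.4779 -0.3416  0.119 ] w [np.float64(0.047948898584242075), np.float64(0.04969789794878454)] normal [-0.4663  0.2787  0.8396] A [-0.4885  0.3005  0.8192] foot [ 0.5291 -0.3732  0.033 ]
scene orange 89 cap ctr [ 0.5355 -0.2476  0.1191] w [np.float64(0.04804760658796959), np.float64(0.05083870136884161)] normal [ 0.4638 -0.28   -0.8405] A [-0.4885  0.3005  0.8192] foot [ 0.5868 -0.2791  0.0331]
```

Request:
servo_tool(commands=[[0,0,0,18,-36,6,0],[0,0,0,36,-72,12,0],[0,0,0,54,-108,18,0],[0,0,0,72,-144,24,0],[0,0,0,90,-180,30,0]])

```text
clock: 0.52
tcp_pos: [0.3494, 0.4413, 0.2611]
orientation: [-0.614, -3.081, 0.001]
contact_force: [1.3, 0.2, 1.1]
grip_width: 0.0854
gripper_force: 0.0
```

Request:
servo_tool(commands=[[0,0,0,18,-36,4,0],[0,0,0,36,-72,8,0],[0,0,0,54,-108,12,0],[0,0,0,72,-144,16,0],[0,0,0,90,-180,20,0]])

```text
clock: 0.93
tcp_pos: [0.4393, 0.2613, 0.2814]
orientation: [-0.614, -3.081, 0.0]
contact_force: [0.8, 0.2, -0.1]
grip_width: 0.0855
gripper_force: 0.0
```

Run:
```python
from goal import *
rt=rot(-A,Y)
go(np.array([.476,-.3415,.120])+.07*A,rt); go(np.array([.476,-.3415,.120])-.045*A,rt)
```

```text
clock 0.93 tcp [0.4393 0.2613 0.2814] F [ 0.7862  0.1771 -0.0808] w 0.08545616002155093 TURN [-15.95 -31.21  -8.75] SHIFT [   2.5 -581.7 -104. ] rows 14.171651050806982 5.045668154222758
clock 0.93 tcp [0.4393 0.2613 0.2814] F [ 0.7862  0.1771 -0.0808] w 0.08545616002155093 TURN [-15.95 -31.21  -8.75] SHIFT [  58.7 -616.3 -198.2] rows 15.588432242383544 5.045668154222758
```

Request:
servo_tool(commands=[[0,0,0,0,-38,0,0],[0,0,0,0,-76,0,0],[0,0,0,0,-114,0,0],[0,0,0,0,-152,0,0],[0,0,0,0,-190,0,0]])

```text
clock: 1.35
tcp_pos: [0.4384, 0.0714, 0.2811]
orientation: [-0.615, -3.081, -0.0]
contact_force: [-0.3, -0.5, 0.7]
grip_width: 0.0855
gripper_force: 0.0
```

Request:
servo_tool(commands=[[-1.6,-3.1,-0.9,0,-38,0,0],[-3.2,-6.2,-1.8,0,-76,0,0],[-4.8,-9.3,-2.6,0,-114,0,0],[-6.4,-12.4,-3.5,0,-152,0,0],[-8,-15.6,-4.4,0,-190,0,0]])

```text
clock: 1.77
tcp_pos: [0.4385, -0.1184, 0.2813]
orientation: [0.664, 2.763, -0.121]
contact_force: [0.2, -0.2, 0.2]
grip_width: 0.0856
gripper_force: 0.0
```

Request:
servo_tool(commands=[[-1.6,-3.1,-0.9,0,-38,0,0],[-3.2,-6.2,-1.8,0,-76,0,0],[-4.8,-9.3,-2.6,0,-114,0,0],[-6.4,-12.4,-3.5,0,-152,0,0],[-8,-15.6,-4.4,0,-190,-10,0]])

```text
clock: 2.18
tcp_pos: [0.4394, -0.3088, 0.2733]
orientation: [0.694, 2.441, -0.219]
contact_force: [2.4, -1.0, -0.5]
grip_width: 0.0855
gripper_force: 0.0
```

Run:
```python
from goal import *
rt=rot(-A,Y)
go(np.array([.476,-.3415,.120])+.07*A,rt); go(np.array([.476,-.3415,.120])-.045*A,rt)
print(r.get_obs()["joints"])
g=grab("wrist"); pickle.dump(g,open("w1.pkl","wb")); cv2.imwrite("pics/w1.png",g[0])
```

```text
clock 2.18 tcp [ 0.4394 -0.3088  0.2733] F [ 2.373  -1.0185 -0.5203] w 0.08548514094815865 TURN [0.14 0.4  0.1 ] SHIFT [  2.4 -11.6 -96. ] rows 2.3192110662932577 0.06019860259938656
clock 2.18 tcp [ 0.4394 -0.3088  0.2733] F [ 2.373  -1.0185 -0.5203] w 0.08548514094815865 TURN [0.14 0.4  0.1 ] SHIFT [  58.6  -46.2 -190.2] rows 4.899245131191934 0.06019860259938656
[-0.3009 -0.1495  0.7212  2.3212  0.4811  0.3495  1.0583]
```

View pics/w1.png

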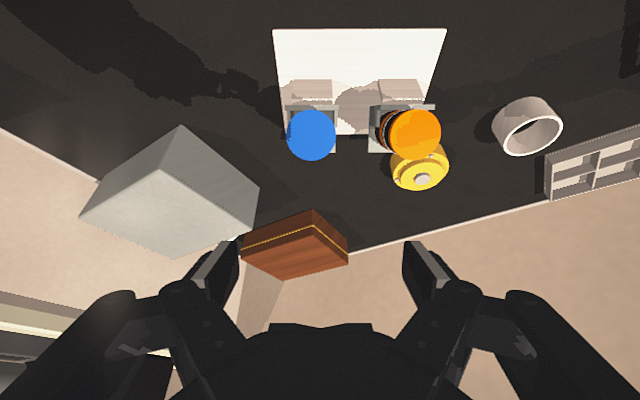

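Run:
```python
from goal import *
E=np.cross(Y,A)
g=pickle.load(open("w1.pkl","rb")); P=cloud(*g)
for c in("blue","orange"):
    m,s,ce=max(comps(g[0],c,300),key=lambda k:k[1][4]); q=P[m]; sA=q@A; top=np.median(sA); f=q[abs(sA-top)<.004]
    ctr=top*A+sum((np.percentile(f@v,1)+np.percentile(f@v,99))/2*v for v in(Y,E)); print(c,s,ctr,[np.ptp(np.percentile(f@v,[1,99])) for v in(Y,E)])
```

```text
blue [ 286  110   51   51 2028] [ 0.4754 -0.341   0.1193] [np.float64(0.048605976061984725), np.float64(0.04947513690641181)]
orange [ 241  235  107   46 2602] [ 0.7837 -0.5952  0.071 ] [np.float64(0.2239465223762802), np.float64(0.01373918689622633)]
```

Request:
servo_tool(commands=[[0.1,0.4,0.1,1,-4,-32,0],[0.1,0.4,0.1,2,-8,-64,0],[0.1,0.4,0.1,2.4,-11.6,-96,0],[0.1,0.4,0.1,2.4,-11.6,-96,0]])

```text
clock: 2.57
tcp_pos: [0.4362, -0.3013, 0.2037]
orientation: [0.695, 2.501, -0.174]
contact_force: [0.5, 0.8, 0.2]
grip_width: 0.0854
gripper_force: 0.0
```

Run:
```python
from goal import *
rt=rot(-A,Y)
go(np.array([.4757,-.341,.1195])+.07*A,rt); go(np.array([.4757,-.341,.1195])-.045*A,rt)
o=r.get_obs();print(o["joints"],o["qvel"]); x=R.from_rotvec(o["orientation"]).as_matrix(); print(x,np.degrees(np.arccos(-x[:,2]@-A)) )
```

```text
clock 2.57 tcp [ 0.4362 -0.3013  0.2037] F [0.4549 0.7636 0.1653] w 0.08537434659106254 TURN [-2.51 -2.16 -0.88] SHIFT [  5.3 -18.7 -26.8] rows 0.7944436588699387 0.4789009798347358
clock 2.57 tcp [ 0.4362 -0.3013  0.2037] F [0.4549 0.7636 0.1653] w 0.08537434659106254 TURN [-2.51 -2.16 -0.88] SHIFT [  61.5  -53.3 -121. ] rows 3.4973636484496398 0.4789009798347358
[-0.3739  0.037   0.8991  2.376  -0.1795  0.1892  1.7123] [-0.1132  0.2773  0.2669  0.0473 -2.1849 -0.0261  2.1597]
[[-0.7252  0.5112  0.4613]
 [ 0.4425  0.8593 -0.2567]
 [-0.5276  0.018  -0.8493]] 176.57404695264935
```

```bash
cat >> goal.py <<'E'
B=lambda t: np.sin(np.radians(t))*np.array([-Y[1],Y[0],0])+[0,0,np.cos(np.radians(t))]
def gp(cap,t=20,back=0): return np.array(cap)-.027*A-.019*B(t)+back*B(t)
BL=[.4757,-.3412,.1195]; OR=[.534,-.2475,.120]
E
python3 - <<'E'
from goal import *
rt=rot(-B(20),Y)
go(gp(BL,back=.07),rt); go(gp(BL),rt)
E
```

```text
clock 2.57 tcp [ 0.4362 -0.3013  0.2037] F [0.4549 0.7636 0.1653] w 0.08537434659106254 TURN [ 5.26 10.67 -0.74] SHIFT [ 37.9 -38.9 -58.4] rows 1.9115541622187147 1.6643139008966468
clock 2.57 tcp [ 0.4362 -0.3013  0.2037] F [0.4549 0.7636 0.1653] w 0.08537434659106254 TURN [ 5.26 10.67 -0.74] SHIFT [  58.3  -51.4 -124.1] rows 3.5123735934672036 1.6643139008966468
```

Request:
servo_tool(commands=[[2.6,5.3,-0.4,15,-15,0,0],[5.3,10.7,-0.7,30,-30,0,0],[5.3,10.7,-0.7,38,-39,-20,0],[5.3,10.7,-0.7,38,-39,-20,0]])

```text
clock: 2.9
tcp_pos: [0.4771, -0.3421, 0.1833]
orientation: [0.761, 2.697, -0.137]
contact_force: [-0.5, -0.3, 0.1]
grip_width: 0.0854
gripper_force: 0.0
```

Run:
```python
from goal import *
rt=rot(-B(20),Y)
go(gp(BL,back=.07),rt); go(gp(BL),rt); print(r.get_obs()["joints"])
```

```text
clock 2.9 tcp [ 0.4771 -0.3421  0.1833] F [-0.5406 -0.2596  0.0743] w 0.08537270863922339 TURN [ 0.09 -0.04 -0.09] SHIFT [ -3.1   1.9 -38. ] rows 0.9148846574722809 0.018554225629547078
clock 2.9 tcp [ 0.4771 -0.3421  0.1833] F [-0.5406 -0.2596  0.0743] w 0.08537270863922339 TURN [ 0.09 -0.04 -0.09] SHIFT [  17.3  -10.7 -103.8] rows 2.5355629893765204 0.018554225629547078
[-0.1568  0.2987  0.795   2.1262 -0.4778  0.4933  1.9873]
```

Request:
servo_tool(commands=[[0,0,0,-3,2,-38,0],[0,0,0,4,-2,-60,0],[0,0,0,10,-6,-80,0],[0,0,0,17.3,-10.7,-103.8,0],[0,0,0,17.3,-10.7,-103.8,0]])

```text
clock: 3.32
tcp_pos: [0.4911, -0.3499, 0.0776]
orientation: [0.763, 2.701, -0.131]
contact_force: [-0.1, 1.6, -0.3]
grip_width: 0.0853
gripper_force: 0.0
```

Run:
```python
from goal import *
go(gp(BL),rot(-B(20),Y)); print(r.get_obs()["joints"])
```

```text
clock 3.32 tcp [ 0.4911 -0.3499  0.0776] F [-0.112   1.6084 -0.3392] w 0.08526146821830112 TURN [-0.18 -0.16 -0.08] SHIFT [ 3.4 -2.8  2. ] rows 0.11510535536595798 0.03457659251435171
[ 0.1292  0.4745  0.4721  2.1467 -0.7626  0.2913  2.2448]
```

Request:
servo_tool(commands=[[0,0,0,0,0,0,0.1],[0,0,0,0,0,0,0.2],[0,0,0,0,0,0,0.3],[0,0,0,0,0,0,0.4],[0,0,0,0,0,0,0.5]], force=60)

```text
clock: 3.73
tcp_pos: [0.4928, -0.3516, 0.0831]
orientation: [0.761, 2.693, -0.134]
contact_force: [-5.0, 1.4, 8.7]
grip_width: 0.0511
gripper_force: 60.5
```

Request:
servo_tool(commands=[[0,0,0,0,0,0,0.7],[0,0,0,0,0,0,0.7],[0,0,0,0,0,0,0.7]])

```text
clock: 3.98
tcp_pos: [0.4927, -0.3516, 0.083]
orientation: [0.761, 2.693, -0.134]
contact_force: [-3.8, 2.5, 7.3]
grip_width: 0.0506
gripper_force: 60.5
```

Request:
servo_tool(commands=[[0,0,0,-6,3.7,10,0.7],[0,0,0,-14,8.5,23,0.7],[0,0,0,-22,13.5,37,0.7],[0,0,0,-30,18.5,51,0.7],[0,0,0,-39,24,66,0.7]])

```text
clock: 4.4
tcp_pos: [0.4532, -0.3267, 0.1483]
orientation: [0.761, 2.695, -0.133]
contact_force: [-0.2, -0.4, -1.3]
grip_width: 0.0509
gripper_force: 63.3
```

Request:
servo_tool(commands=[[0,0,0,-4,3,20,0.7],[0,0,0,-4,3,50,0.7],[0,0,0,-4,3,80,0.7],[0,0,0,0,3,100,0.7]])

```text
clock: 4.73
tcp_pos: [0.4523, -0.3247, 0.2491]
orientation: [0.764, 2.694, -0.132]
contact_force: [0.3, 1.4, -2.6]
grip_width: 0.0511
gripper_force: 63.4
```

Run:
```python
from goal import *
o=r.get_obs();print(o["tcp_pos"],o["contact_force"],o["joints"],o["grip_width"])
for n in("scene","wrist"):
    g=grab(n); pickle.dump(g,open(n+"2.pkl","wb")); cv2.imwrite(f"pics/{n}2.png",g[0])
a,b=cv2.imread("pics/scene2.png"),cv2.imread("pics/wrist2.png")
cv2.imwrite("pics/c2.png",np.hstack([a[100:400,60:460],b[100:400,120:520]]))
```

```text
[ 0.4523 -0.3247  0.2491] [ 0.334   1.3542 -2.5669] [-0.4389  0.1191  1.0399  2.1276 -0.2008  0.6101  1.7425] 0.051137361008640005
```

View pics/c2.png

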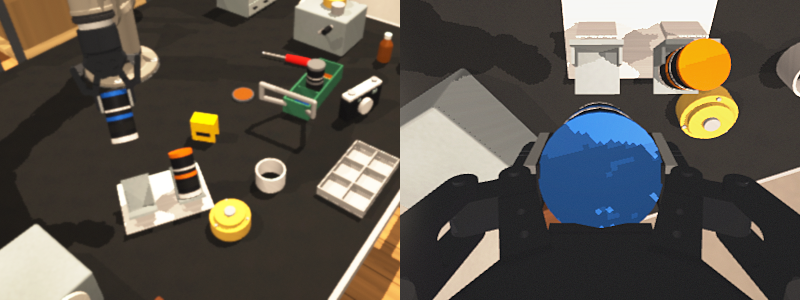

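```bash
cat >> goal.py <<'E'
def capintool(c,name):
    g=grab("wrist"); pickle.dump(g,open(name,"wb")); o=r.get_obs()
    W=np.linalg.inv(np.r_[np.c_[R.from_rotvec(o["orientation"]).as_matrix(),o["tcp_pos"]],[[0,0,0,1]]])
    P=cloud(*g); P=P@W[:3,:3].T+W[:3,3]
    m=max(comps(g[0],c,300),key=lambda k:k[1][4])[0]; q=P[m&(np.linalg.norm(P,axis=-1)<.15)]
    for _ in range(4):
        c0=np.median(q,0) if _==0 else q.mean(0); n=np.linalg.svd(q-c0)[2][2]; q=q[abs((q-c0)@n)<(.006,.003,.002,.002)[_]]
    n=n*np.sign(-n[2]); y=np.array([0,1,0.]);y-=n*(y@n);y/=np.linalg.norm(y); e=np.cross(y,n)
    ce=q.mean(0)@n*n+sum((np.percentile(q@v,1)+np.percentile(q@v,99))/2*v for v in(y,e))
    print("n",len(q),"axis in tool",n,"tilt about y",np.degrees(np.arctan2(n[0],-n[2])),"about x",np.degrees(np.arcsin(n[1])),"cap",ce,"ext",[np.ptp(np.percentile(q@v,[1,99])) for v in(y,e)],"foot",ce-.105*n)
    return n,ce
E
python3 - <<'E'
from goal import *
capintool("blue","w3.pkl")
o=r.get_obs(); print("axis world",A, "commanded tool axis in tool", R.from_rotvec(o["orientation"]).inv().apply(A))
E
```

```text
n 11467 axis in tool [ 0.2594  0.0115 -0.9657] tilt about y 15.036061316105046 about x 0.6613866877836665 cap [ 0.0066  0.0006 -0.0419] ext [np.float64(0.048850415548475426), np.float64(0.04548280846878798)] foot [-0.0207 -0.0006  0.0594]
axis world [-0.4885  0.3005  0.8192] commanded tool axis in tool [ 0.2546  0.0049 -0.967 ]
```

```bash
cat >> goal.py <<'E'
def place(cell,n,ft,sgn=1,up=0,zf=.008,C=(.590,.2505),yaw=5.74):
    q=np.radians(yaw); X=np.array([np.cos(q),np.sin(q),0]); V=np.array([-np.sin(q),np.cos(q),0])
    n=np.array(n)/np.linalg.norm(n); yt=np.array([0,1,0.]); yt-=n*(yt@n); yt/=np.linalg.norm(yt)
    a=np.stack([np.cross(yt,n),yt,n],1); b=np.stack([np.cross(sgn*X,[0,0,1]),sgn*X,[0,0,1]],1)
    rt=R.from_matrix(b@a.T); t=np.array([*C,0])+cell*V+[0,0,zf+up]
    return t-rt.apply(ft),rt
NB,FB=(.2585,.004,-.966),(-.020,0,.0594)
E
python3 - <<'E'
from goal import *
for s in(1,-1):
    p,rt=place(-.077,NB,FB,s,.15); print(p,rt.as_matrix()[:,2]); go(p,rt)
    go(place(-.077,NB,FB,s)[0],rt)
E
```

```text
[0.5971 0.1778 0.2206] [-0.022   0.2576 -0.966 ]
clock 4.88 tcp [ 0.4544 -0.3235  0.2486] F [ 0.401   0.5555 -3.0105] w 0.05047810205184241 TURN [ 30.88  19.41 -50.96] SHIFT [142.6 501.3 -28. ] rows 12.51775654084817 8.752380056330525
clock 4.88 tcp [ 0.4544 -0.3235  0.2486] F [ 0.401   0.5555 -3.0105] w 0.05047810205184241 TURN [ 30.88  19.41 -50.96] SHIFT [ 142.6  501.3 -178. ] rows 13.208576972115017 8.752380056330525
[0.5983 0.17   0.2206] [ 0.022  -0.2576 -0.966 ]
clock 4.88 tcp [ 0.4544 -0.3235  0.2486] F [ 0.401   0.5555 -3.0105] w 0.05047810205184241 TURN [-23.1   36.75 122.5 ] SHIFT [143.9 493.5 -28. ] rows 12.345903201745005 18.151415085692378
clock 4.88 tcp [ 0.4544 -0.3235  0.2486] F [ 0.401   0.5555 -3.0105] w 0.05047810205184241 TURN [-23.1   36.75 122.5 ] SHIFT [ 143.9  493.5 -178. ] rows 13.045827021664728 18.151415085692378
```

Request:
servo_tool(commands=[[1.5,1.0,-2.5,3,20,4,0.7],[3.1,1.9,-5.1,8,45,8,0.7],[4.6,2.9,-7.6,14,70,8,0.7],[6.2,3.9,-10.2,20,95,8,0.7],[7.7,4.9,-12.7,26,120,8,0.7]])

```text
clock: 5.3
tcp_pos: [0.4781, -0.2022, 0.2537]
orientation: [1.123, 2.716, -0.037]
contact_force: [-0.1, -0.4, -3.7]
grip_width: 0.0504
gripper_force: 63.5
```

Request:
servo_tool(commands=[[1.5,1.0,-2.5,8,25,0,0.7],[3.1,1.9,-5.1,16,50,0,0.7],[4.6,2.9,-7.6,24,75,0,0.7],[6.2,3.9,-10.2,32,100,0,0.7],[7.7,4.9,-12.7,40,125,0,0.7]])

```text
clock: 5.72
tcp_pos: [0.5183, -0.0775, 0.2535]
orientation: [1.49, 2.688, 0.065]
contact_force: [2.1, -0.8, -2.4]
grip_width: 0.0511
gripper_force: 63.5
```

Request:
servo_tool(commands=[[1.5,1.0,-2.5,8,25,0,0.7],[3.1,1.9,-5.1,16,50,0,0.7],[4.6,2.9,-7.6,24,75,0,0.7],[6.2,3.9,-10.2,32,100,0,0.7],[7.7,4.9,-12.7,40,125,0,0.7]])

```text
clock: 6.13
tcp_pos: [0.5585, 0.0471, 0.2532]
orientation: [-1.784, -2.498, -0.168]
contact_force: [0.4, -0.3, -3.3]
grip_width: 0.0506
gripper_force: 63.4
```

Request:
servo_tool(commands=[[1.5,1.0,-2.5,8,30,0,0.7],[3.1,1.9,-5.1,16,60,0,0.7],[4.6,2.9,-7.6,24,90,0,0.7],[6.2,3.9,-10.2,32,115,0,0.7],[7.7,4.9,-12.7,37,130,0,0.7]])

```text
clock: 6.55
tcp_pos: [0.5957, 0.1797, 0.2527]
orientation: [-1.959, -2.176, -0.257]
contact_force: [0.2, -0.7, -2.6]
grip_width: 0.0509
gripper_force: 63.5
```

Run:
```python
from goal import *
p,rt=place(-.077,NB,FB,1,.0); go(p,rt); print(r.get_obs()["joints"])
capintool("blue","w4.pkl"); g=grab("scene"); pickle.dump(g,open("scene3.pkl","wb"))
cv2.imwrite("pics/c3.png",np.hstack([g[0][50:350,100:500],pickle.load(open("w4.pkl","rb"))[0][100:400,120:520]]))
```

```text
clock 6.55 tcp [0.5957 0.1797 0.2527] F [ 0.1844 -0.6659 -2.5869] w 0.05093239819243582 TURN [-0.28 -0.59 -0.31] SHIFT [   1.4   -1.9 -182.1] rows 4.3678965673809005 0.10137627724863722
[-0.8949  0.4938  0.8978  1.7398 -0.7025  1.2004  0.3533]
n 9724 axis in tool [ 0.259   0.0111 -0.9658] tilt about y 15.012595662862482 about x 0.6370082673278664 cap [ 0.0045 -0.0008 -0.0413] ext [np.float64(0.04913773485689818), np.float64(0.03793783624644809)] foot [-0.0227 -0.002   0.0601]
```

View pics/c3.png

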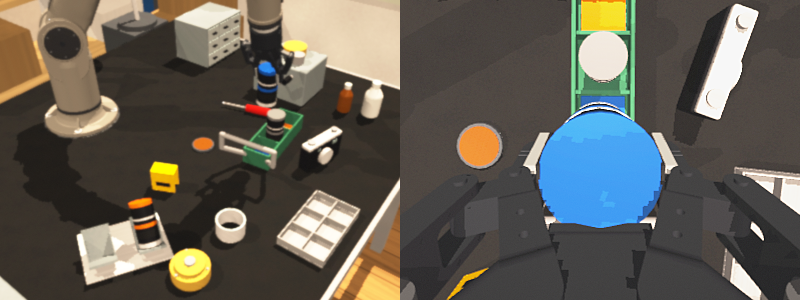

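Request:
servo_tool(commands=[[-0.3,-0.6,-0.3,1,-2,-25,0.7],[-0.3,-0.6,-0.3,1.4,-2,-55,0.7],[-0.3,-0.6,-0.3,1.4,-2,-85,0.7],[-0.3,-0.6,-0.3,1.4,-2,-115,0.7],[-0.3,-0.6,-0.3,1.4,-2,-140,0.7]])

```text
clock: 7.07
tcp_pos: [0.5959, 0.172, 0.112]
orientation: [-1.976, -2.181, -0.261]
contact_force: [0.6, 0.9, -2.6]
grip_width: 0.0509
gripper_force: 63.6
```

Request:
servo_tool(commands=[[0,0,0,0,0,-12,0.7],[0,0,0,0,0,-22,0.7],[0,0,0,0,0,-30,0.7],[0,0,0,0,0,-36,0.7],[0,0,0,0,0,-36,0.7]])

```text
clock: 7.48
tcp_pos: [0.5978, 0.1736, 0.0789]
orientation: [-1.975, -2.183, -0.265]
contact_force: [-0.5, 0.2, -3.5]
grip_width: 0.0506
gripper_force: 63.6
```

Run:
```python
from goal import *
p,rt=place(-.077,NB,FB,1,.0); go(p,rt)
g=grab("top"); pickle.dump(g,open("top4.pkl","wb"))
```

```text
clock 7.48 tcp [0.5978 0.1736 0.0789] F [-0.5322  0.1988 -3.457 ] w 0.05060723130038242 TURN [0.16 0.24 0.08] SHIFT [-0.8  4.2 -8.4] rows 0.2256265645059176 0.04179604317931889
```

Request:
servo_tool(commands=[[0,0,0,-0.5,3,-2,0.7],[0,0,0,-0.8,4,-4,0.7],[0,0,0,-0.8,4,-5,0.7],[0,0,0,-0.8,4,-6,0.7],[0,0,0,-0.8,4,-6,0.7]])

```text
clock: 7.95
tcp_pos: [0.5972, 0.1779, 0.0735]
orientation: [-1.975, -2.183, -0.266]
contact_force: [0.2, 0.9, -2.4]
grip_width: 0.0508
gripper_force: 64.0
```

Request:
servo_tool(commands=[[0,0,0,0,0,-0.7,0.7],[0,0,0,0,0,-1.4,0.7],[0,0,0,0,0,-1.4,0.7]])

```text
clock: 8.2
tcp_pos: [0.5973, 0.1778, 0.0734]
orientation: [-1.974, -2.182, -0.268]
contact_force: [-3.7, -0.4, 8.6]
grip_width: 0.0508
gripper_force: 64.8
```

Request:
servo_tool(commands=[[0,0,0,0,0,0,0.35],[0,0,0,0,0,0,0.25],[0,0,0,0,0,0,0.15],[0,0,0,0,0,0,0.1],[0,0,0,0,0,0,0.1]], force=60)

```text
clock: 8.62
tcp_pos: [0.5972, 0.1777, 0.0718]
orientation: [-1.975, -2.183, -0.266]
contact_force: [0.1, 0.2, 0.3]
grip_width: 0.0767
gripper_force: 0.0
```

Run:
```python
from goal import *
p,rt=place(-.077,NB,FB,1,.0); go(p,rt); print(rt.as_matrix()[:,2])
capintool("blue","w5.pkl"); print(r.get_obs()["orientation"], R.from_rotvec(r.get_obs()["orientation"]).inv().apply([0,0,1]))
```

```text
clock 8.62 tcp [0.5972 0.1777 0.0718] F [0.1417 0.1735 0.3047] w 0.07670926618644908 TURN [0.16 0.25 0.08] SHIFT [-0.1  0.1 -1.3] rows 0.030920799354312963 0.04318102791696219
[-0.022   0.2576 -0.966 ]
n 1566 axis in tool [-0.9954  0.0938 -0.0175] tilt about y -88.99217601934943 about x 5.380758343946796 cap [ 0.0072 -0.0002  0.0126] ext [np.float64(0.057902626002141334), np.float64(0.11214987256223538)] foot [ 0.1117 -0.0101  0.0145]
[-1.9752 -2.1828 -0.2656] [ 0.2555  0.0081 -0.9668]
```

Request:
servo_tool(commands=[[0,0,0,0,-2,10,0],[0,0,0,0,-7,30,0],[0,0,0,0,-13,60,0],[0,0,0,0,-20,90,0],[0,0,0,0,-30,130,0]])

```text
clock: 9.08
tcp_pos: [0.5957, 0.1478, 0.2022]
orientation: [-1.974, -2.182, -0.261]
contact_force: [0.9, 0.3, 0.1]
grip_width: 0.0855
gripper_force: 0.0
```

Run:
```python
from goal import *
g=grab("wrist"); pickle.dump(g,open("w6.pkl","wb")); cv2.imwrite("pics/w6.png",cv2.resize(g[0],(480,300)))
P=cloud(*g)
for m,s,ce in comps(g[0],"blue",100): q=P[m]; print(s,ce,np.median(q,0))
from goal import *
go(gp(OR,back=.12),rot(-B(20),Y));go(gp(OR),rot(-B(20),Y))
```

```text
[ 294  166   61   61 2987] [323.9967 195.7961] [0.5968 0.175  0.1141]
clock 9.13 tcp [0.6007 0.1441 0.2113] F [ 3.2915 -3.1839  5.8002] w 0.085731029969229 TURN [-31.12 -18.22  50.99] SHIFT [ -82.9 -381.6  -18.5] rows 9.375244476702477 8.722916125236065
clock 9.13 tcp [0.6007 0.1441 0.2113] F [ 3.2915 -3.1839  5.8002] w 0.085731029969229 TURN [-31.12 -18.22  50.99] SHIFT [ -48.  -403.1 -131.2] rows 10.231257011364145 8.722916125236065
```

View pics/w6.png

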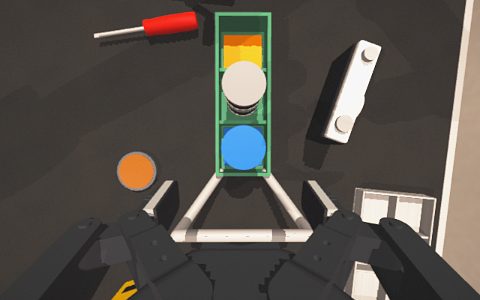

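Request:
servo_tool(commands=[[-2,-1.2,3.4,0,-5,20,0],[-4.1,-2.4,6.8,-5,-25,40,0],[-6.2,-3.6,10.2,-10,-55,50,0],[-8.3,-4.9,13.6,-16,-85,50,0],[-10.4,-6.1,17,-22,-115,50,0]])

```text
clock: 9.55
tcp_pos: [0.5754, 0.0312, 0.2534]
orientation: [-1.718, -2.617, -0.136]
contact_force: [-0.1, -0.9, 0.3]
grip_width: 0.0855
gripper_force: 0.0
```

Request:
servo_tool(commands=[[-2,-1.2,3.4,-6,-29,0,0],[-4.1,-2.4,6.8,-12,-58,0,0],[-6.2,-3.6,10.2,-18,-87,0,0],[-8.3,-4.9,13.6,-24,-116,0,0],[-10.4,-6.1,17,-30,-145,0,0]])

```text
clock: 9.97
tcp_pos: [0.5447, -0.114, 0.2524]
orientation: [1.238, 2.706, -0.014]
contact_force: [-0.1, -0.1, 0.1]
grip_width: 0.0854
gripper_force: 0.0
```

Request:
servo_tool(commands=[[-2,-1.2,3.4,-6,-29,0,0],[-4.1,-2.4,6.8,-12,-58,0,0],[-6.2,-3.6,10.2,-18,-87,-10,0],[-8.3,-4.9,13.6,-24,-110,-30,0],[-10.4,-6.1,17,-30,-121,-60,0]])

```text
clock: 10.38
tcp_pos: [0.5162, -0.2374, 0.1946]
orientation: [0.762, 2.688, -0.15]
contact_force: [0.7, 1.1, -1.1]
grip_width: 0.0854
gripper_force: 0.0
```

Run:
```python
from goal import *
r.grab_frame("top"); rt=rot(-B(20),Y)
g=grab("wrist"); P=cloud(*g); E=np.cross(Y,A)
m,s,ce=max(comps(g[0],"orange",300),key=lambda k:k[1][4] if k[2][1]<230 else 0); q=P[m]; sA=q@A; top=np.percentile(sA,90); f=q[abs(sA-top)<.004]
print(s,"cap",top*A+sum((np.percentile(f@v,1)+np.percentile(f@v,99))/2*v for v in(Y,E)),[np.ptp(np.percentile(f@v,[1,99])) for v in(Y,E)])
go(gp(OR,back=.07),rt); go(gp(OR),rt); print(r.get_obs()["joints"])
```

```text
[ 292  175  111   77 4063] cap [ 0.5324 -0.247   0.1198] [np.float64(0.04873577891527964), np.float64(0.04938059005222961)]
clock 10.48 tcp [ 0.5092 -0.2348  0.1882] F [-0.4806  0.4367 -0.4253] w 0.08550042658402905 TURN [ 0.41 -0.6   0.39] SHIFT [ 23.1 -11.7 -42.4] rows 1.1922816686593234 0.11511464190827483
clock 10.48 tcp [ 0.5092 -0.2348  0.1882] F [-0.4806  0.4367 -0.4253] w 0.08550042658402905 TURN [ 0.41 -0.6   0.39] SHIFT [  43.5  -24.2 -108.2] rows 2.85674243588783 0.11511464190827483
[-0.4997  0.2558  0.8869  2.1733 -0.2466  0.4794  1.5526]
```

Request:
servo_tool(commands=[[0.4,-0.6,0.4,15,-8,-15,0],[0.4,-0.6,0.4,22.3,-11.5,-42,0],[0.4,-0.6,0.4,32,-18,-75,0],[0.4,-0.6,0.4,38,-21,-95,0],[0.4,-0.6,0.4,42.7,-24,-108,0]])

```text
clock: 10.9
tcp_pos: [0.5592, -0.256, 0.0827]
orientation: [0.755, 2.693, -0.13]
contact_force: [-0.9, 0.0, 0.6]
grip_width: 0.0857
gripper_force: 0.0
```

Request:
servo_tool(commands=[[0,0,0,0,0,0,0],[0,0,0,0,0,0,0]])

```text
clock: 11.07
tcp_pos: [0.559, -0.2569, 0.0847]
orientation: [0.755, 2.691, -0.132]
contact_force: [-0.4, 0.3, -0.7]
grip_width: 0.0855
gripper_force: 0.0
```

Run:
```python
from goal import *
go(gp(OR),rot(-B(20),Y)); print(r.get_obs()["joints"])
```

```text
clock 11.07 tcp [ 0.559  -0.2569  0.0847] F [-0.4295  0.2526 -0.689 ] w 0.08548730515814956 TURN [ 0.07  0.44 -0.3 ] SHIFT [-6.3 -2.1 -4.7] rows 0.19441093891348232 0.07551809912462033
[-0.1259  0.4827  0.5115  2.125  -0.5594  0.2758  1.8354]
```

Request:
servo_tool(commands=[[0,0.4,-0.3,-4,-1,-3,0],[0,0.4,-0.3,-7,-2,-4.7,0],[0,0.4,-0.3,-7,-2,-4.7,0]])

```text
clock: 11.32
tcp_pos: [0.5504, -0.2591, 0.08]
orientation: [0.762, 2.695, -0.137]
contact_force: [-0.1, 0.3, -0.8]
grip_width: 0.0856
gripper_force: 0.0
```

Run:
```python
from goal import *
go(gp([.533,-.2472,.12]),rot(-B(20),Y))
```

```text
clock 11.32 tcp [ 0.5504 -0.2591  0.08  ] F [-0.0913  0.3286 -0.8123] w 0.08563835249879993 TURN [ 0.12  0.06 -0.01] SHIFT [1.3 0.4 0. ] rows 0.03268284333690571 0.017982448951973037
```

Request:
servo_tool(commands=[[0,0,0,1,0.4,0,0.1],[0,0,0,1,0.4,0,0.2],[0,0,0,1,0.4,0,0.3],[0,0,0,1,0.4,0,0.4],[0,0,0,1,0.4,0,0.5]], force=60)

```text
clock: 11.73
tcp_pos: [0.5519, -0.2589, 0.0797]
orientation: [0.762, 2.696, -0.137]
contact_force: [-2.3, 0.8, 5.1]
grip_width: 0.0509
gripper_force: 60.9
```

Request:
servo_tool(commands=[[0,0,0,0,0,0,0.7],[0,0,0,0,0,0,0.7],[0,0,0,0,0,0,0.7]])

```text
clock: 11.98
tcp_pos: [0.5519, -0.2589, 0.0797]
orientation: [0.762, 2.696, -0.137]
contact_force: [-3.1, 1.6, 5.7]
grip_width: 0.0509
gripper_force: 60.9
```

Request:
servo_tool(commands=[[0,0,0,-6,3.7,10,0.7],[0,0,0,-14,8.5,23,0.7],[0,0,0,-22,13.5,37,0.7],[0,0,0,-30,18.5,51,0.7],[0,0,0,-39,24,66,0.7]])

```text
clock: 12.4
tcp_pos: [0.512, -0.2347, 0.1453]
orientation: [0.763, 2.697, -0.137]
contact_force: [0.1, 0.1, -3.0]
grip_width: 0.051
gripper_force: 63.1
```

Request:
servo_tool(commands=[[0,0,0,-4,3,20,0.7],[0,0,0,-4,3,50,0.7],[0,0,0,-4,3,80,0.7],[0,0,0,0,3,105,0.7]])

```text
clock: 12.73
tcp_pos: [0.5112, -0.2322, 0.2507]
orientation: [0.765, 2.698, -0.137]
contact_force: [0.6, 0.7, -1.9]
grip_width: 0.0513
gripper_force: 63.1
```

Run:
```python
from goal import *
capintool("orange","w7.pkl"); o=r.get_obs(); print(o["joints"])
for s in(1,-1):
    p,rt=place(.077,NB,FB,s,.16); print(p); go(p,rt)
```

```text
n 9852 axis in tool [ 0.2501  0.0096 -0.9682] tilt about y 14.484831871933553 about x 0.5479709294884131 cap [ 0.0131  0.     -0.0416] ext [np.float64(0.04951529608984437), np.float64(0.03779336263693357)] foot [-0.0132 -0.001   0.06  ]
[-0.7104  0.1411  1.0821  2.1054 -0.0928  0.621   1.4296]
[0.5817 0.331  0.2306]
clock 12.78 tcp [ 0.5153 -0.2334  0.2557] F [ 2.7823 -2.7902  1.4422] w 0.05116437487294266 TURN [ 31.13  19.3  -50.78] SHIFT [ 66.3 564.4 -25.2] rows 13.641122941559244 8.744778944433714
[0.5829 0.3232 0.2306]
clock 12.78 tcp [ 0.5153 -0.2334  0.2557] F [ 2.7823 -2.7902  1.4422] w 0.05116437487294266 TURN [-22.99  37.08 122.62] SHIFT [ 67.6 556.6 -25.2] rows 13.458287102838538 18.177434871121466
```

Request:
servo_tool(commands=[[1.5,1.0,-2.5,1,20,2,0.7],[3.1,1.9,-5.1,3,45,2,0.7],[4.6,2.9,-7.6,6,73,2,0.7],[6.2,3.9,-10.2,10,101,2,0.7],[7.8,4.8,-12.7,14,129,2,0.7]])

```text
clock: 13.2
tcp_pos: [0.5262, -0.1011, 0.2517]
orientation: [1.124, 2.714, -0.037]
contact_force: [-0.0, -0.9, -2.8]
grip_width: 0.0513
gripper_force: 63.3
```

Request:
servo_tool(commands=[[1.5,1.0,-2.5,4,29,0,0.7],[3.1,1.9,-5.1,8,58,0,0.7],[4.6,2.9,-7.6,12,87,0,0.7],[6.2,3.9,-10.2,16,116,0,0.7],[7.8,4.8,-12.7,20,145,0,0.7]])

```text
clock: 13.62
tcp_pos: [0.5463, 0.0439, 0.2515]
orientation: [1.49, 2.685, 0.068]
contact_force: [-0.3, -0.6, -3.0]
grip_width: 0.051
gripper_force: 63.2
```

Request:
servo_tool(commands=[[1.5,1.0,-2.5,4,29,0,0.7],[3.1,1.9,-5.1,8,58,0,0.7],[4.6,2.9,-7.6,12,87,0,0.7],[6.2,3.9,-10.2,16,116,0,0.7],[7.8,4.8,-12.7,20,145,0,0.7]])

```text
clock: 14.03
tcp_pos: [0.5664, 0.1887, 0.2513]
orientation: [-1.786, -2.5, -0.175]
contact_force: [0.5, -0.8, -3.3]
grip_width: 0.0513
gripper_force: 63.2
```

Request:
servo_tool(commands=[[1.5,1.0,-2.5,4,29,0,0.7],[3.1,1.9,-5.1,8,58,0,0.7],[4.6,2.9,-7.6,12,87,0,0.7],[6.2,3.9,-10.2,14,116,0,0.7],[7.8,4.8,-12.7,14,145,0,0.7]])

```text
clock: 14.45
tcp_pos: [0.5808, 0.3334, 0.2511]
orientation: [-1.968, -2.175, -0.268]
contact_force: [1.1, 0.1, -3.4]
grip_width: 0.051
gripper_force: 63.2
```

Run:
```python
from goal import *
r.grab_frame("top"); capintool("orange","w8.pkl"); NO,FO=(.2555,.006,-.967),(-.020,0,.060)
p,rt=place(.077,NO,FO,1,0); go(p,rt); print(r.get_obs()["joints"])
g=pickle.load(open("w8.pkl","rb")); s=grab("scene")[0]
cv2.imwrite("pics/c8.png",np.hstack([s[50:350,200:600],g[0][100:400,120:520]]))
```

```text
n 33 axis in tool [-0.6161  0.7689 -0.1709] tilt about y -74.49409249973863 about x 50.25141734946298 cap [-0.0082 -0.0467 -0.0623] ext [np.float64(0.004642799392349781), np.float64(0.011733467587351588)] foot [ 0.0565 -0.1275 -0.0444]
clock 14.55 tcp [0.579  0.3377 0.2502] F [-0.0292  0.6927 -2.8882] w 0.05078259442179502 TURN [-0.58 -0.33 -0.43] SHIFT [   2.5   -6.6 -179.1] rows 4.298633559860644 0.11091676922502727
[-1.1278  0.5576  0.9206  1.6808 -0.7732  1.1698  0.1493]
```

View pics/c8.png

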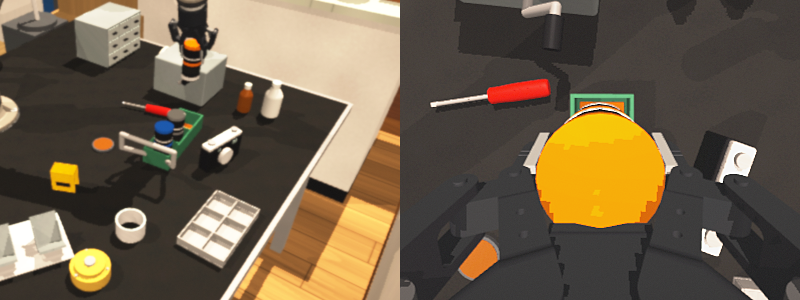

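Request:
servo_tool(commands=[[-0.6,-0.3,-0.4,2,-4,-25,0.7],[-0.6,-0.3,-0.4,2.5,-6.6,-55,0.7],[-0.6,-0.3,-0.4,2.5,-6.6,-85,0.7],[-0.6,-0.3,-0.4,2.5,-6.6,-115,0.7],[-0.6,-0.3,-0.4,2.5,-6.6,-135,0.7]])

```text
clock: 15.02
tcp_pos: [0.5818, 0.3237, 0.1138]
orientation: [-1.982, -2.18, -0.259]
contact_force: [0.2, -0.0, -3.4]
grip_width: 0.0508
gripper_force: 63.3
```

Request:
servo_tool(commands=[[0,0,0,0,0,-8,0.7],[0,0,0,0,0,-14,0.7],[0,0,0,0,0,-20,0.7],[0,0,0,0,0,-20,0.7],[0,0,0,0,0,-20,0.7]])

```text
clock: 15.43
tcp_pos: [0.5839, 0.3256, 0.0982]
orientation: [-1.981, -2.181, -0.267]
contact_force: [-0.3, -0.1, -2.1]
grip_width: 0.051
gripper_force: 63.3
```

Run:
```python
from goal import *
NO,FO=(.2555,.006,-.967),(-.020,0,.060)
p,rt=place(.077,NO,FO,1,0); go(p,rt)
```

```text
clock 15.43 tcp [0.5839 0.3256 0.0982] F [-0.2766 -0.1119 -2.1241] w 0.05095022928257172 TURN [0.06 0.22 0.3 ] SHIFT [ -2.4   5.5 -27.1] rows 0.6652028831156278 0.05259069214151619
```

Request:
servo_tool(commands=[[0,0.2,0.3,-2.4,5.5,-6,0.7],[0,0.2,0.3,-2.4,5.5,-13,0.7],[0,0.2,0.3,-2.4,5.5,-19,0.7],[0,0.2,0.3,-2.4,5.5,-23,0.7],[0,0.2,0.3,-2.4,5.5,-23,0.7]])

```text
clock: 15.85
tcp_pos: [0.5801, 0.3308, 0.0729]
orientation: [-1.973, -2.183, -0.257]
contact_force: [1.2, 0.2, -3.6]
grip_width: 0.0511
gripper_force: 63.3
```

Request:
servo_tool(commands=[[0,0,0,0,0,-0.7,0.7],[0,0,0,0,0,-1.4,0.7],[0,0,0,0,0,-1.4,0.7]])

```text
clock: 16.1
tcp_pos: [0.5811, 0.3309, 0.0729]
orientation: [-1.974, -2.183, -0.261]
contact_force: [0.5, 0.5, -2.8]
grip_width: 0.0506
gripper_force: 63.3
```

Request:
servo_tool(commands=[[0,0,0,0,0,-0.5,0.7],[0,0,0,0,0,-1.0,0.7],[0,0,0,0,0,-1.0,0.7]])

```text
clock: 16.35
tcp_pos: [0.5809, 0.331, 0.0718]
orientation: [-1.974, -2.184, -0.26]
contact_force: [-0.4, 0.4, -1.8]
grip_width: 0.0509
gripper_force: 63.3
```

Request:
servo_tool(commands=[[0,0,0,0,0,-0.5,0.7],[0,0,0,0,0,-1.0,0.7],[0,0,0,0,0,-1.0,0.7]])

```text
clock: 16.6
tcp_pos: [0.5808, 0.3311, 0.0707]
orientation: [-1.973, -2.184, -0.26]
contact_force: [0.7, 0.4, -2.6]
grip_width: 0.0508
gripper_force: 63.3
```

Request:
servo_tool(commands=[[0,0,0,0,0,-0.5,0.7],[0,0,0,0,0,-1.0,0.7],[0,0,0,0,0,-1.0,0.7]])

```text
clock: 16.85
tcp_pos: [0.5808, 0.331, 0.0696]
orientation: [-1.974, -2.184, -0.26]
contact_force: [-0.0, 0.2, -3.1]
grip_width: 0.0507
gripper_force: 63.3
```

Request:
servo_tool(commands=[[0,0,0,0,0,-0.6,0.7],[0,0,0,0,0,-1.2,0.7],[0,0,0,0,0,-1.2,0.7]])

```text
clock: 17.1
tcp_pos: [0.5809, 0.331, 0.0695]
orientation: [-1.973, -2.183, -0.261]
contact_force: [-2.2, -1.3, 5.1]
grip_width: 0.051
gripper_force: 64.2
```

Contact; release and back off.

Request:
servo_tool(commands=[[0,0,0,0,0,0,0.35],[0,0,0,0,0,0,0.25],[0,0,0,0,0,0,0.15],[0,0,0,0,0,0,0.1],[0,0,0,0,0,0,0.1]])

```text
clock: 17.52
tcp_pos: [0.581, 0.3311, 0.0686]
orientation: [-1.974, -2.184, -0.26]
contact_force: [-0.8, -0.2, -0.2]
grip_width: 0.0769
gripper_force: 0.0
```

Request:
servo_tool(commands=[[0,0,0,0,-2,10,0],[0,0,0,0,-7,30,0],[0,0,0,0,-13,60,0],[0,0,0,0,-20,90,0],[0,0,0,0,-30,130,0]])

```text
clock: 17.93
tcp_pos: [0.5795, 0.3009, 0.1987]
orientation: [-1.973, -2.183, -0.256]
contact_force: [0.5, 0.5, 0.1]
grip_width: 0.0858
gripper_force: 0.0
```

Run:
```python
from goal import *
r.grab_frame("top")
g=grab("wrist"); P=cloud(*g)
for m,s,ce in comps(g[0],"orange",100): q=P[m]; print(s,ce,np.median(q,0))
M=np.array([.4545,-.0875]); yw=np.radians(24.4)
o=r.get_obs(); print(o["tcp_pos"],o["joints"],R.from_rotvec(o["orientation"]).as_matrix())
t=grab("top"); pickle.dump(t,open("top9.pkl","wb"))
P=cloud(*t); m=cv2.inRange(cv2.cvtColor(t[0],cv2.COLOR_BGR2HSV),*HS["yellow"])>0
q=P[m&(np.hypot(P[...,0]-.453,P[...,1]+.088)<.06)&(P[...,2]>.055)&(P[...,2]<.075)]
print(len(q),cv2.minAreaRect((q[:,:2]*1000).astype(np.float32)))
```

```text
[408   0  39  18 517] [426.6402   6.7834] [0.6776 0.5357 0.0673]
[159 348  16  18 150] [166.4067 355.78  ] [0.408  0.0984 0.0097]
[0.5852 0.2988 0.206 ] [-1.0714  0.5812  0.8992  1.7557 -0.8092  1.0905  0.2484] [[-0.0968  0.9953 -0.0101]
 [ 0.9616  0.0961  0.2569]
 [ 0.2567  0.0151 -0.9664]]
0 ((0.0, 0.0), (0.0, 0.0), 0.0)
```

Run:
```python
from goal import *
q=np.radians(24.4-90); go([.4545,-.0875,.18],rot([0,0,-1],[np.cos(q),np.sin(q),0]))
```

```text
clock 18.08 tcp [0.5834 0.2999 0.203 ] F [-0.2122 -0.169  -0.7125] w 0.08512439008783995 TURN [-13.37   8.52 -70.87] SHIFT [-128.9 -387.4  -23. ] rows 9.806577575073879 10.143296185944118
```

Request:
servo_tool(commands=[[-0.9,0.6,-4.7,0,0,30,0],[-1.8,1.1,-9.4,-5,-15,55,0],[-2.7,1.7,-14.2,-15,-45,60,0],[-3.6,2.3,-18.9,-25,-75,60,0],[-4.5,2.8,-23.6,-35,-105,60,0]])

```text
clock: 18.5
tcp_pos: [0.5451, 0.1951, 0.2586]
orientation: [-2.436, -1.76, -0.18]
contact_force: [-0.3, -0.3, 0.1]
grip_width: 0.0854
gripper_force: 0.0
```

Request:
servo_tool(commands=[[-0.9,0.6,-4.7,-10,-30,0,0],[-1.8,1.1,-9.4,-20,-60,0,0],[-2.7,1.7,-14.2,-30,-90,0,0],[-3.6,2.3,-18.9,-40,-120,0,0],[-4.5,2.8,-23.6,-50,-150,0,0]])

```text
clock: 18.92
tcp_pos: [0.4946, 0.0451, 0.258]
orientation: [-2.807, -1.248, -0.088]
contact_force: [0.6, -0.3, 1.0]
grip_width: 0.0852
gripper_force: 0.0
```

Request:
servo_tool(commands=[[-0.9,0.6,-4.7,-10,-30,0,0],[-1.8,1.1,-9.4,-20,-60,-10,0],[-2.7,1.7,-14.2,-30,-90,-30,0],[-3.6,2.3,-18.9,-38,-120,-50,0],[-4.5,2.8,-23.6,-42,-132,-70,0]])

```text
clock: 19.33
tcp_pos: [0.4521, -0.0891, 0.1879]
orientation: [-3.069, -0.655, 0.007]
contact_force: [0.8, 1.0, 0.7]
grip_width: 0.0853
gripper_force: 0.0
```

Request:
servo_tool(commands=[[0,0,0,0,0,0,0],[0,0,0,0,0,0,0]])

```text
clock: 19.5
tcp_pos: [0.4529, -0.0862, 0.1879]
orientation: [-3.066, -0.666, 0.01]
contact_force: [0.7, 0.5, 0.9]
grip_width: 0.0856
gripper_force: 0.0
```

Run:
```python
from goal import *
q=np.radians(24.4-90); rt=rot([0,0,-1],[np.cos(q),np.sin(q),0])
go([.4545,-.0875,.18],rt); print(r.get_obs()["joints"])
g=grab("wrist"); pickle.dump(g,open("w10.pkl","wb")); P=cloud(*g)
m=cv2.inRange(cv2.cvtColor(g[0],cv2.COLOR_BGR2HSV),*HS["yellow"])>0
k=P[m&(np.hypot(P[...,0]-.453,P[...,1]+.088)<.08)&(P[...,2]>.055)&(P[...,2]<.08)]
print(len(k),cv2.minAreaRect((k[:,:2]*1000).astype(np.float32)),np.median(k,0))
t=grab("top"); pickle.dump(t,open("top10.pkl","wb"))
cv2.imwrite("pics/c10.png",np.hstack([t[0][100:300,100:500],g[0][100:300,120:520]]))
P=cloud(*t)
for c in("blue","orange"):
    for mm,s,ce in comps(t[0],c,100): print(c,ce,np.median(P[mm],0))
```

```text
clock 19.5 tcp [ 0.4529 -0.0862  0.1879] F [0.6896 0.518  0.8612] w 0.0856394801814846 TURN [-0.13 -0.41 -0.11] SHIFT [ 1.6 -1.3 -7.9] rows 0.19681841637187875 0.06283179287793218
[-0.9728  0.4752  1.3409  2.1398 -0.568   0.9751 -0.4547]
2333 ((454.2095947265625, -87.9989013671875), (62.9697265625, 37.505306243896484), 24.69135856628418) [ 0.4559 -0.0875  0.0667]
blue [229.3355 184.7512] [0.5953 0.1702 0.1114]
orange [549.2068 107.955 ] [ 0.7974 -0.5953  0.0686]
orange [505.3178 110.2171] [ 0.7994 -0.4989  0.0425]
orange [401.729  163.0187] [ 0.6592 -0.2379  0.0116]
orange [159.5497 188.5859] [0.5828 0.3243 0.1121]
orange [170.3214 203.9821] [0.5552 0.3209 0.0084]
orange [ 46.1681 245.9916] [0.4502 0.5433 0.1454]
orange [255.9427 260.1674] [0.4231 0.1139 0.0083]
```

View pics/c10.png

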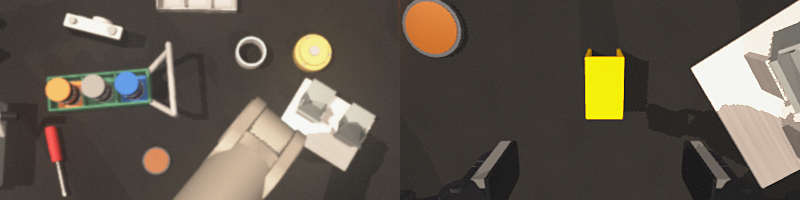

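Request:
servo_tool(commands=[[-0.1,-0.4,0,1.5,-1.6,-30,0],[-0.1,-0.4,0,1.5,-1.6,-60,0],[-0.1,-0.4,0,1.5,-1.6,-90,0],[-0.1,-0.4,0,1.5,-1.6,-110,0],[-0.1,-0.4,0,1.5,-1.6,-120,0]])

```text
clock: 20.02
tcp_pos: [0.4556, -0.0859, 0.0673]
orientation: [-3.067, -0.673, -0.003]
contact_force: [0.2, 0.7, 0.5]
grip_width: 0.0851
gripper_force: 0.0
```

Request:
servo_tool(commands=[[0,0,0,0,0,-10,0],[0,0,0,0,0,-20,0],[0,0,0,0,0,-20,0],[0,0,0,0,0,-20,0]])

```text
clock: 20.35
tcp_pos: [0.4564, -0.0866, 0.0492]
orientation: [-3.068, -0.671, -0.005]
contact_force: [0.3, 0.1, 0.1]
grip_width: 0.0855
gripper_force: 0.0
```

Run:
```python
from goal import *
q=np.radians(24.6-90); rt=rot([0,0,-1],[np.cos(q),np.sin(q),0])
go([.4544,-.0878,.034],rt); print(r.get_obs()["joints"])
```

```text
clock 20.35 tcp [ 0.4564 -0.0866  0.0492] F [0.33   0.1299 0.0984] w 0.08546303477974007 TURN [-0.08  0.18 -0.08] SHIFT [ -2.   -1.2 -15.2] rows 0.36842626090538416 0.030112611094444207
[-0.6774  0.6388  0.9588  2.2343 -0.8635  0.6999 -0.2367]
```

Request:
servo_tool(commands=[[0,0,0,-2,-1.2,-8,0],[0,0,0,-2,-1.2,-14,0],[0,0,0,-2,-1.2,-14,0],[0,0,0,-2,-1.2,-14,0.15],[0,0,0,-2,-1.2,-14,0.3]], force=35)

```text
clock: 20.77
tcp_pos: [0.4535, -0.0888, 0.0347]
orientation: [-3.07, -0.667, -0.004]
contact_force: [-1.2, 0.2, 0.1]
grip_width: 0.0638
gripper_force: 0.0
```

Request:
servo_tool(commands=[[0,0,0,0,0,0,0.4],[0,0,0,0,0,0,0.5],[0,0,0,0,0,0,0.6],[0,0,0,0,0,0,0.8],[0,0,0,0,0,0,0.8]])

```text
clock: 21.18
tcp_pos: [0.4536, -0.0888, 0.0349]
orientation: [-3.069, -0.667, -0.005]
contact_force: [-0.7, -0.2, 6.8]
grip_width: 0.0378
gripper_force: 35.3
```

Run:
```python
from goal import *
q=np.radians(24.6-90); rt=rot([0,0,-1],[np.cos(q),np.sin(q),0])
go([.4544,-.0878,.034],rt); print(r.get_obs()["gripper_force"])
```

```text
clock 21.18 tcp [ 0.4536 -0.0888  0.0349] F [-0.7373 -0.189   6.8051] w 0.037823507151106696 TURN [-0.06  0.15  0.08] SHIFT [ 0.8  1.  -0.9] rows 0.037608735121975455 0.025783172981016643
35.312152057886124
```

Request:
servo_tool(commands=[[0,0,0,0,0,10,0.8],[0,0,0,0,0,35,0.8],[0,0,0,0,0,70,0.8],[0,0,0,0,0,105,0.8],[0,0,0,0,0,140,0.8]])

```text
clock: 21.6
tcp_pos: [0.4524, -0.089, 0.1756]
orientation: [-3.07, -0.666, -0.001]
contact_force: [0.2, -0.1, -0.8]
grip_width: 0.0373
gripper_force: 35.6
```

Request:
servo_tool(commands=[[0,0,0,0,0,25,0.8],[0,0,0,0,0,35,0.8],[0,0,-3,20,20,40,0.8],[0,0,-6,40,40,40,0.8],[0,0,-9,60,62,40,0.8]])

```text
clock: 22.02
tcp_pos: [0.5138, -0.0257, 0.2142]
orientation: [-3.112, -0.419, -0.004]
contact_force: [0.9, -0.5, -1.1]
grip_width: 0.0374
gripper_force: 35.7
```

Request:
servo_tool(commands=[[0,0,-3,20,21,0,0.8],[0,0,-6,40,42,0,0.8],[0,0,-9.5,60,65,0,0.8],[0,0,-9.5,80,85,0,0.8],[0,0,-9.5,90,97,0,0.8]])

```text
clock: 22.43
tcp_pos: [0.6048, 0.0737, 0.2126]
orientation: [3.137, 0.171, 0.001]
contact_force: [0.4, -0.0, -0.9]
grip_width: 0.0376
gripper_force: 35.7
```

Request:
servo_tool(commands=[[0,0,0,0,0,0,0.8],[0,0,0,0,0,0,0.8]])

```text
clock: 22.6
tcp_pos: [0.603, 0.0708, 0.2131]
orientation: [3.136, 0.167, 0.0]
contact_force: [-0.6, -0.1, -1.7]
grip_width: 0.0375
gripper_force: 35.7
```

Run:
```python
from goal import *
q=np.radians(5.74-90); rt=rot([0,0,-1],[np.cos(q),np.sin(q),0])
go([.607,.0735,.1],rt); print(r.get_obs()["joints"])
g=grab("wrist"); pickle.dump(g,open("w11.pkl","wb")); s=grab("scene"); pickle.dump(s,open("s11.pkl","wb"))
cv2.imwrite("pics/c11.png",np.hstack([s[0][50:350,200:600],g[0][50:350,120:520]]))
```

```text
clock 22.6 tcp [0.603  0.0708 0.2131] F [-0.6247 -0.1265 -1.7105] w 0.037461506352000115 TURN [ 0.05  0.02 -0.37] SHIFT [   4.     2.7 -113.1] rows 2.714083567523298 0.05273427482151481
[-1.0277  0.731   1.2653  1.794  -0.7507  1.2013 -0.997 ]
```

View pics/c11.png

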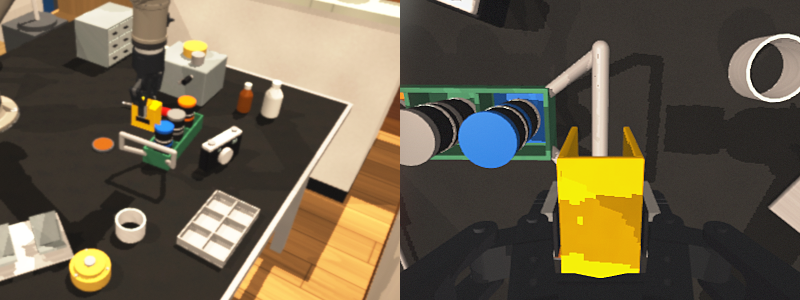

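Run:
```python
from goal import *
g=pickle.load(open("w11.pkl","rb")); P=cloud(*g); H=cv2.cvtColor(g[0],cv2.COLOR_BGR2HSV)
k=P[(H[...,1]<60)&(P[...,2]>.108)&(P[...,2]<.14)&(abs(P[...,1]-.075)<.04)&(P[...,0]>.63)&(P[...,0]<.67)]
X=np.array([np.cos(np.radians(5.74)),np.sin(np.radians(5.74))]);V=np.array([-X[1],X[0]])
d=(k[:,:2]-[.607,.0735])@V; print(len(k),np.percentile(d,[2,50,98])*1000,np.percentile(k[:,2],[5,50,95]))
```

```text
837 [-7.4247 -0.6521  6.0673] [0.1222 0.1266 0.1283]
```

Request:
servo_tool(commands=[[0,0,-0.4,4,2.7,-10,0.8],[0,0,-0.4,4,2.7,-20,0.8],[0,0,-0.4,4,2.7,-20,0.8]])

```text
clock: 22.95
tcp_pos: [0.6059, 0.0731, 0.192]
orientation: [-3.137, -0.153, 0.002]
contact_force: [0.2, -0.0, -2.4]
grip_width: 0.0375
gripper_force: 35.7
```

Request:
servo_tool(commands=[[0,0,0,0.5,0,-15,0.8],[0,0,0,0.5,0,-25,0.8],[0,0,0,0.5,0,-25,0.8]])

```text
clock: 23.2
tcp_pos: [0.6063, 0.0732, 0.1668]
orientation: [-3.138, -0.154, 0.002]
contact_force: [-0.4, -0.5, -1.7]
grip_width: 0.0377
gripper_force: 35.7
```

Run:
```python
from goal import *
q=np.radians(5.74-90); rt=rot([0,0,-1],[np.cos(q),np.sin(q),0])
go([.607,.0735,.1],rt)
```

```text
clock 23.2 tcp [0.6063 0.0732 0.1668] F [-0.3712 -0.5373 -1.7006] w 0.03768093839032086 TURN [ 0.   -0.09  0.12] SHIFT [  0.7   0.3 -66.8] rows 1.600998868985302 0.02053242575266245
```

Request:
servo_tool(commands=[[0,0,0.1,0.5,0,-14,0.8],[0,0,0.1,0.5,0,-28,0.8],[0,0,0.1,0.5,0,-42,0.8],[0,0,0.1,0.5,0,-52,0.8],[0,0,0.1,0.5,0,-60,0.8]])

```text
clock: 23.62
tcp_pos: [0.6077, 0.073, 0.1077]
orientation: [3.137, 0.157, 0.001]
contact_force: [-0.2, -0.2, -1.4]
grip_width: 0.0375
gripper_force: 35.7
```

Request:
servo_tool(commands=[[0,0,0,0,0,-1,0.8],[0,0,0,0,0,-2,0.8],[0,0,0,0,0,-3,0.8],[0,0,0,0,0,-3,0.8]])

```text
clock: 23.95
tcp_pos: [0.6088, 0.0729, 0.107]
orientation: [-3.138, -0.157, -0.005]
contact_force: [0.6, 0.2, -0.9]
grip_width: 0.0377
gripper_force: 35.7
```

Request:
servo_tool(commands=[[0,0,0,-1,0.5,-2,0.8],[0,0,0,-1,0.5,-4,0.8],[0,0,0,-1,0.5,-5,0.8],[0,0,0,-1,0.5,-5,0.8]])

```text
clock: 24.28
tcp_pos: [0.6073, 0.0736, 0.1014]
orientation: [-3.138, -0.157, -0.003]
contact_force: [-1.0, -0.5, -0.8]
grip_width: 0.0373
gripper_force: 35.7
```

Request:
servo_tool(commands=[[0,0,0,0,0,-0.5,0.8],[0,0,0,0,0,-1,0.8],[0,0,0,0,0,-1,0.8]])

```text
clock: 24.53
tcp_pos: [0.6074, 0.0734, 0.1005]
orientation: [3.138, 0.157, 0.004]
contact_force: [-0.4, -0.4, -1.6]
grip_width: 0.0375
gripper_force: 35.7
```

Request:
servo_tool(commands=[[0,0,0,0,0,-0.5,0.8],[0,0,0,0,0,-1,0.8],[0,0,0,0,0,-1,0.8]])

```text
clock: 24.78
tcp_pos: [0.6075, 0.0734, 0.0999]
orientation: [-3.137, -0.157, -0.004]
contact_force: [-1.1, -0.2, 2.4]
grip_width: 0.0379
gripper_force: 36.1
```

Request:
servo_tool(commands=[[0,0,0,0,0,-0.4,0.8],[0,0,0,0,0,-0.4,0.8]])

```text
clock: 24.95
tcp_pos: [0.6075, 0.0734, 0.0999]
orientation: [-3.137, -0.157, -0.004]
contact_force: [-3.1, 1.0, 6.3]
grip_width: 0.0378
gripper_force: 36.7
```

Request:
servo_tool(commands=[[0,0,0,0,0,0,0.5],[0,0,0,0,0,0,0.42],[0,0,0,0,0,0,0.35],[0,0,0,0,0,0,0.3],[0,0,0,0,0,0,0.3]])

```text
clock: 25.37
tcp_pos: [0.6074, 0.0734, 0.0991]
orientation: [3.138, 0.157, 0.004]
contact_force: [-0.6, 1.1, -0.9]
grip_width: 0.0598
gripper_force: 0.0
```

Request:
servo_tool(commands=[[0,0,0,0,0,10,0.3],[0,0,0,0,0,30,0.3],[0,0,0,0,0,60,0.3],[0,0,0,0,0,95,0.3],[0,0,0,0,0,130,0.3]])

```text
clock: 25.78
tcp_pos: [0.6069, 0.0731, 0.231]
orientation: [3.137, 0.156, 0.003]
contact_force: [0.6, 0.3, 0.0]
grip_width: 0.0598
gripper_force: 0.0
```

Request:
servo_tool(commands=[[0,0,0,-15,-10,20,0.3],[0,0,0,-40,-30,40,0.3],[0,0,0,-70,-50,40,0.3],[0,0,0,-100,-70,40,0.3],[0,0,0,-100,-70,40,0.3]])

```text
clock: 26.2
tcp_pos: [0.5018, -0.0021, 0.2695]
orientation: [-3.134, -0.142, -0.0]
contact_force: [-0.5, -0.4, 0.4]
grip_width: 0.0599
gripper_force: 0.0
```

Run:
```python
from goal import *
s=grab("scene"); t=grab("top"); pickle.dump(t,open("top12.pkl","wb")); g=grab("wrist")
cv2.imwrite("pics/c12.png",np.hstack([cv2.resize(s[0][120:270,280:480],(400,300)),g[0][50:350,120:520]])); print(r.get_obs()["clock"],r.get_obs()["contact_force"])
P=cloud(*t); m=cv2.inRange(cv2.cvtColor(t[0],cv2.COLOR_BGR2HSV),*HS["yellow"])>0
q=P[m&(np.hypot(P[...,0]-.607,P[...,1]-.073)<.08)]; print(len(q)); print(np.median(q,0),np.percentile(q[:,2],[5,95]),cv2.minAreaRect((q[:,:2]*1000).astype(np.float32))) if len(q)>10 else 0
```

```text
26.35 [0.7025 0.396  0.903 ]
94
[0.6314 0.091  0.1288] [-0.0027  0.1325] ((601.472412109375, 71.59774780273438), (145.88504028320312, 29.51460838317871), 33.44117736816406)
```

View pics/c12.png

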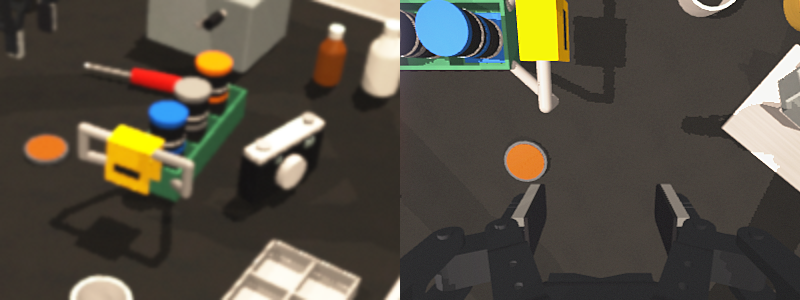

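The image shows the marker astride the bar (at about (135,158) in the left panel). All three lenses stand upright behind it, and the arm is clear of everything.

```bash
python3 -c "
from bench import r
print(r.hand_in())"
```

```text
the job is handed in; nothing more can be done
None
```

The job is handed in: the blue and orange lenses stand upright in their own cells, the yellow marker hangs on the crate's bar, and the grey lens still stands in its cell; the run took about 26 s and the hand-in gave no verdict.

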